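Pass a sample carrier to the next rail

TASK

Three sample carriers hang on the steel rail with black end stops. Lift the blue one off, over the end stop, and hang it on the other rail, the white one with yellow end stops: set it down on that rail before letting go, so that it hangs upright and square astride it, between the yellow stops. Leave the purple and green carriers hanging where they are.

Things in the scene. Friction and masses are not known exactly. Their poses are not given: they have to be found in the camera images.
- stand: Fixed stand, 2 flat rails in one line. Origin: base centre, on desk; mm; z up, y along rails, x across. Base 90x530x12. Rails 26 wide, 12 thick, centred on x=0, flat top z=100. Steel rail, black stops: y=20 to 255 (carriers at y about 70, 137, 205, any order). White rail, yellow stops: y=-255 to -20, empty. Stops at rail ends, inside these lengths: 26 wide, 8 thick, top z=125.
- carrier_blue: White upside-down-U saddle with blue grip tab on top and 2 blue-capped tubes, hung astride the rail; loose, 50-100 g. Origin: middle of crosspiece underside (rests on rail top); mm; z up, y along rail, x across. Crosspiece 80x34x8 (x,y,z). Tab 12 (x) x 26 (y), z=8 to 60. Caps at x=+-32.5, tops z=18. Legs down to z=-46, 34 long in y; 44 gap between them for the rail.
- carrier_purple: White upside-down-U saddle with purple grip tab on top and 2 purple-capped tubes, hung astride the rail; loose, 50-100 g. Origin: middle of crosspiece underside (rests on rail top); mm; z up, y along rail, x across. Crosspiece 80x34x8 (x,y,z). Tab 12 (x) x 26 (y), z=8 to 60. Caps at x=+-32.5, tops z=18. Legs down to z=-46, 34 long in y; 44 gap between them for the rail.
- carrier_green: White upside-down-U saddle with green grip tab on top and 2 green-capped tubes, hung astride the rail; loose, 50-100 g. Origin: middle of crosspiece underside (rests on rail top); mm; z up, y along rail, x across. Crosspiece 80x34x8 (x,y,z). Tab 12 (x) x 26 (y), z=8 to 60. Caps at x=+-32.5, tops z=18. Legs down to z=-46, 34 long in y; 44 gap between them for the rail.
Things that resemble listed ones, but are neither listed nor needed, are in the scene too. What is shaped like the carrier_blue but orange or turquoise is not meant.

How it is judged (in metres and radians):
On the way:
1. the blue carrier is set down on the white rail (within 12 mm of its seat) while the fingers still hold it (x of carrier_blue in the frame of stand between -0.013 and 0.013 m and y of carrier_blue in the frame of stand between -0.235 and -0.04 m and z of carrier_blue in the frame of stand between 0.094 and 0.112 m and angle between carrier_blue's own z axis and vertical below 0.175 rad and contact force between the fingers and carrier_blue above 0.5 N), for 0.1 s.
At the end, for the whole second after the job is handed in: Blue carrier released and at rest on the white rail, 40-235 mm along from the stand middle, within 6 mm of seat height, 13 mm of the centre line, upright within 10 deg, square within 17 deg; purple and green within 20 mm of their starts, upright within 10 deg (x of carrier_blue in the frame of stand between -0.013 and 0.013 m and y of carrier_blue in the frame of stand between -0.235 and -0.04 m and z of carrier_blue in the frame of stand between 0.094 and 0.106 m and angle between each of carrier_blue, carrier_purple, carrier_green's own z axis and vertical below 0.175 rad and angle between the y axis of carrier_blue and the y axis of stand, either way round below 0.3 rad and contact force between the fingers and carrier_blue below 0.1 N and linear speed of carrier_blue below 0.02 m/s and distance of each of carrier_purple, carrier_green from where it was at the start of the episode below 0.02 m); the robot touches nothing.
It fails at once if the purple carrier is moved by more than 30 mm (distance of carrier_purple from where it was at the start of the episode above 0.03 m).
It fails at once if the green carrier is moved by more than 30 mm (distance of carrier_green from where it was at the start of the episode above 0.03 m).
It also fails if it takes over 35 s, if anything falls off the work surface, if the arm or the gripper's body presses on something with over 40 N, if the wrist force passes 120 N, or if a joint passes its speed limit or range.

ROBOT

A 6-joint arm with a two-finger parallel gripper is mounted at the origin on the work surface. World frame = base frame: x ahead of the robot, y to its left, z up, the work surface at z = 0. Lengths are in m, angles in degrees, forces in N, time in s.
With the tool pointing down it reaches from about 0.375 to 0.9 m from the base axis. Payload 3.1 kg.
Tool frame: the origin (TCP) lies at the very end of the fingers, on their centre line; the grasp point (between the pads) lies 19 mm behind it; z points along the fingers, y is the line along which they close (so a half turn about z gives the same grasp; the last joint's range is limited). The gripper opens to 87 mm and grips with 3 to 60 N. Pads are 19 mm wide; open, the fingers measure 117 mm over their backs; the gripper's body (75 mm by 190 mm) begins 51 mm behind the grasp point.
Start: joints at [57.668, 30.224, 82.088, -0, 67.689, -10.227], TCP at [0.235, 0.579, 0.223] pointing down, gripper open.
Joint ranges: [-176.69, 176.69], [-43.24, 126.21], [12.49, 139.97], [-82, 262], [0, 151.66], [-163.58, 163.58]. Speed limits (degrees/s): [159.86, 159.86, 180, 180, 180, 180].

INTERFACE

Orientations are given as a 3x3 rotation matrix whose columns are the frame's x, y, z axes.
In Python, from rig import * gives the robot as it stands.
- The arm moves only by the tool jog_arm, never from a script. Its arguments are lists of equal length, an entry for each row: "delta_pos": the shift along the world's x, y, z in cm, a list of three; "turn": the turn about the world's z in degrees; "grip": the closure, from 0 (fully open) to 1 (shut). In form: {"delta_pos": [[x, y, z], ...], "turn": [turn, ...], "grip": [grip, ...]}. A call has 1 to 12 rows; each row is the pose to reach, as a shift and turn from the pose commanded when the call began; what a row does not reach only later rows make up. A row lasts 1/8 s, in which the tool goes at most 62.5 mm and 10.7 degrees, less where a joint would pass 70% of its speed; a pose out of reach is approached as far as the arm can. A call with a gripper value outside its range is refused whole. The fingers move at their own pace and stop on an object; the grip force is fixed at half the most. Time passes only in rows, so rows that repeat a pose let the fingers close. It gives the time, the measured TCP pose, the force, the opening and the grip force at its end, in the units of the state.
- read_state(): the state, without advancing time (a new reading comes with each control period).
- capture(name): name is "scene" or "top"; returns a dict with "color" (480x640x3 uint8, blue, green, red), "fovy" (degrees; the focal length in pixels is half the picture's height over the tangent of half this angle, whatever the lens; pixels are square), "cx", "cy" (the principal point, pixels), "k1" (the pictures are not rectified: a ray, as slopes to the right and down, at radius r is drawn at 1 + k1 r^2 times it, then the intrinsics apply), "camera_from_world" (4x4, takes a point from world to camera coordinates). Camera axes: x right, y up, looking along -z (the intrinsics and any distortion apply to the point x, -y, -z); pixel columns grow to the right and rows downward; lengths in m; the calibration is good to about 2 mm. A picture is of the moment at which its call begins. There is no depth.
- hand_in(): hands the job in; it is judged then, once.
The state is a dict: "time_s": time; "joint_positions": joint angles; "qvel": joint speeds; "tau": joint torques, N m; "position": TCP position; "tcp_rot": TCP orientation; "force": force on the tool from outside, world axes, zero at the start; "moment": the same for the moment, N m; "opening": opening from 0.0 (shut) to 1.0 (fully open); "grasp_force": force on a finger pad.
Only numpy, scipy, OpenCV 4.12 (cv2) and the standard library are available. Lean on these libraries where they do the work, as an engineer would, in place of code of your own. Each camera call takes 0.05 s, during which the arm holds its last target. There are 200 camera calls.

## Working session

There is one attempt and no reset: what is moved stays moved. The work goes in short steps, Python scripts to look and compute and a tool call to move; the robot and the scene stay as the last step left them, time stands still between calls to the robot, and variables do not carry over. Pictures are saved under pics/ and viewed, at most 10 in all, crops included, and the job is handed in when it is done.

Besides the shell and the picture viewer there is one more tool, called after "Call:" as name([rows], argument=value, ...), one row to a line, values as JSON. jog_arm: Moves the arm, as the interface text tells. Its arguments: {"type":"object","properties":{"delta_pos":{"type":"array"},"turn":{"type":"array"},"grip":{"type":"array"}},"required":["delta_pos","turn","grip"]}

```bash
mkdir -p pics; ls; python3 - <<'E'
from rig import *
import cv2
for n in("scene","top"):
    c=capture(n); cv2.imwrite(f"pics/{n}0.png",c["color"]); print(n,c["fovy"],c["cx"],c["cy"],c["k1"],c["camera_from_world"])
s=read_state();print(s["time_s"],s["position"],s["tcp_rot"],s["opening"])
E
```

```text
pics
scene 49.642313138171815 315.04018494397656 232.65378047364052 -0.11393875862121858 [[-0.64947488  0.76038024  0.00206791  0.26409822]
 [-0.4266472  -0.36666695  0.82675723  0.25165998]
 [ 0.62940809  0.53607578  0.56255507 -1.20374227]
 [ 0.          0.          0.          1.        ]]
top 44.5380044099379 319.97064758034384 239.74739269315776 -0.06391753775638401 [[ 0.01481942 -0.99959481 -0.02430235  0.18343622]
 [ 0.98860743  0.01100693  0.15011394 -0.63739804]
 [-0.14978562 -0.02625008  0.98836997 -0.78095028]
 [ 0.          0.          0.          1.        ]]
0.1 [0.23480302 0.5785087  0.22164355] [[-9.26498764e-01  3.76296273e-01 -1.07508509e-03]
 [ 3.76297640e-01  9.26497272e-01 -1.70040953e-03]
 [ 3.56205634e-04 -1.97997931e-03 -9.99997976e-01]] 0.9997865161363401
```

View pics/scene0.png

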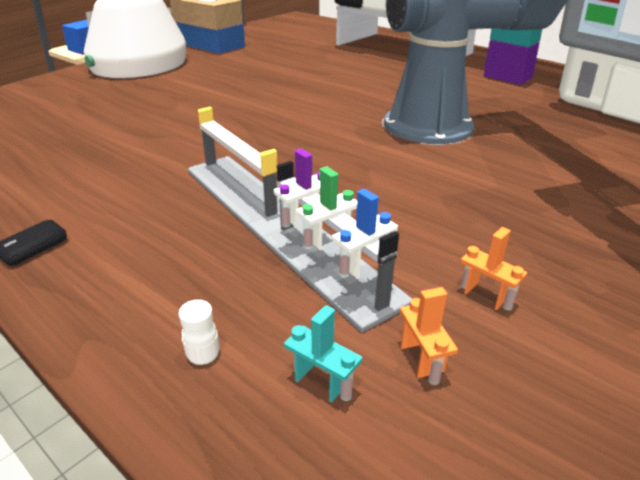

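View pics/top0.png

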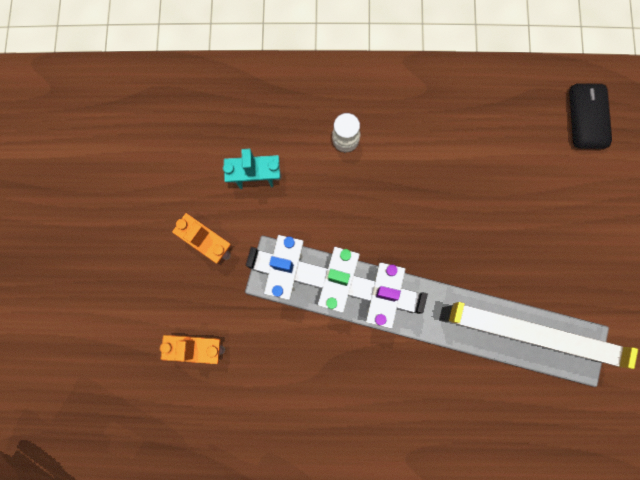

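The blue carrier is at the outer end: its tab is at (281,264) in top, with green at (339,277) and purple at (388,293). The white rail runs from (459,313) to (628,356). I'll enlarge both views for exact points.

```bash
python3 - <<'E'
import cv2
a=cv2.imread("pics/top0.png")[225:395,240:640]; cv2.imwrite("pics/topc.png",cv2.resize(a,None,fx=2,fy=2,interpolation=cv2.INTER_CUBIC))
a=cv2.imread("pics/scene0.png")[100:330,180:420]; cv2.imwrite("pics/scenec.png",cv2.resize(a,None,fx=2.5,fy=2.5,interpolation=cv2.INTER_CUBIC))
E
```

```text
(no output)
```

View pics/topc.png

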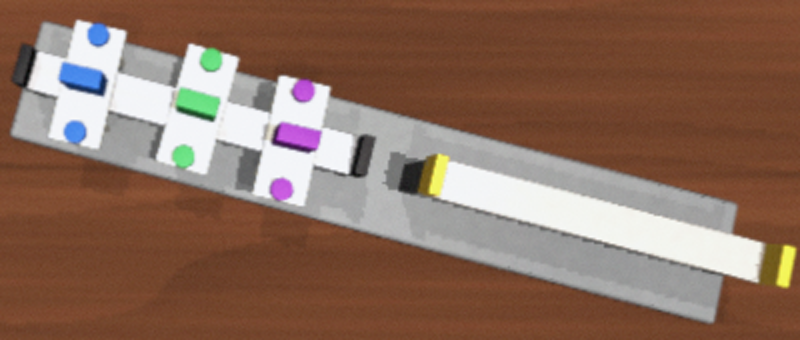

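View pics/scenec.png

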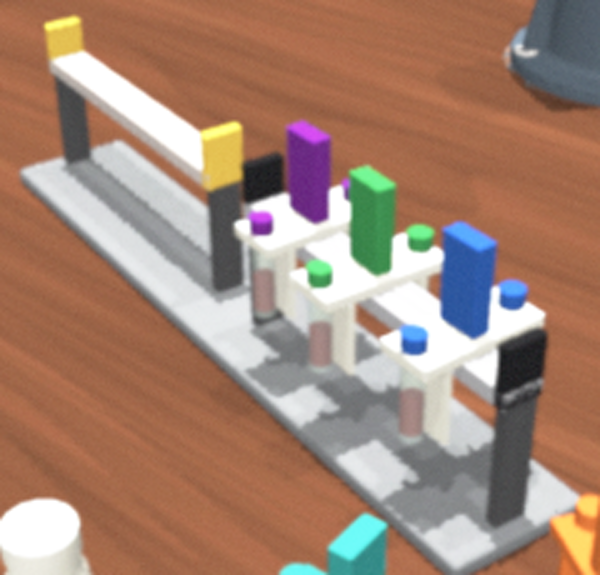

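Both crops give clear features. In topc the base corners are (43,22), (11,136), (737,204) and (714,322), the blue caps (98,35) and (75,131), and the tab tops are visible. In scenec the blue tab top is about (470,235), the caps (414,333) and (512,288), and the yellow stop tops (63,22) and (221,128).

```bash
cat > fit.py <<'E'
from rig import *
import numpy as np
from scipy.optimize import least_squares
C={n:capture(n) for n in("scene","top")}
def proj(n,P):
    c=C[n];q=(c["camera_from_world"]@np.r_[P,1])[:3]
    f=240/np.tan(np.radians(c["fovy"]/2));s=np.array([q[0],-q[1]])/-q[2]
    return f*s*(1+c["k1"]*(s@s))+[c["cx"],c["cy"]]
def W(p,P):
    c,s=np.cos(p[2]),np.sin(p[2]);return np.array([p[0]+c*P[0]-s*P[1],p[1]+s*P[0]+c*P[1],P[2]])
T=lambda u,v:("top",np.array([u,v])/2+[240,225])
S=lambda u,v:("scene",np.array([u,v])/2.5+[180,100])
E
cat > f1.py <<'E'
from fit import *
st=[(T(43,22),(.045,.265,.012)),(T(11,136),(-.045,.265,.012)),(T(737,204),(.045,-.265,.012)),(T(714,322),(-.045,-.265,.012)),
(S(63,22),(0,-.247,.125)),(S(221,128),(0,-.024,.125)),(T(436,175),(0,-.024,.125)),(T(786,266),(0,-.251,.125)),(S(22,173),(.045,-.265,.012))]
blue=[(T(98,35),(.0325,0,.118)),(T(75,131),(-.0325,0,.118)),(S(414,333),(.0325,0,.118)),(S(512,288),(-.0325,0,.118)),(S(470,235),(0,0,.160)),(T(83,71),(0,0,.160))]
def fit(o,p0):
    r=least_squares(lambda p:np.concatenate([proj(m[0],W(p,P))-m[1] for m,P in o]),p0,loss="soft_l1")
    print(np.round(r.x,4),np.degrees(r.x[2]),"\n",np.round(np.reshape([proj(m[0],W(r.x,P))-m[1] for m,P in o],(-1,2)),1).tolist());return r.x
s=fit(st,[.6,.1,0]);b=fit(blue,[.6,.2,0])
c,n=np.cos(s[2]),np.sin(s[2]);d=b[:2]-s[:2];print("blue in stand",c*d[0]+n*d[1],-n*d[0]+c*d[1])
print("target",W(s,(0,-.137,.1)))
E
python3 f1.py
```

```text
[ 0.5384  0.036  -0.247 ] -14.15420715061114 
 [[-1.3, -0.9], [-2.0, 0.5], [1.0, -0.4], [0.2, 1.5], [0.5, 1.0], [-0.3, 1.0], [0.8, 0.1], [-0.2, 0.1], [-1.9, -1.6]]
[ 0.5893  0.2372 -0.2078] -11.906836909364303 
 [[-0.2, -0.4], [-0.2, 0.4], [-0.4, -0.3], [-0.5, 0.1], [-0.8, 0.3], [-1.4, 2.2]]
blue in stand 0.00021547477838563395 0.20748107034080668
target [ 0.50488542 -0.09679404  0.1       ]
```

Call:
jog_arm([
  [5,-4.5,1],
  [10,-9,1],
  [15,-14,1],
  [20,-19,1],
  [25,-24,1],
  [30,-29,1],
  [35.4,-34.2,1],
  [35.4,-34.2,1],
  [35.4,-34.2,0],
  [35.4,-34.2,0],
  [35.4,-34.2,0],
], turn=[-10,-20,-30,-40,-50,-60,-70,-80,-81,-81,-81], grip=[0,0,0,0,0,0,0,0,0,0,0])

```text
time_s: 1.58
position: [0.5877, 0.2382, 0.2224]
tcp_rot: [[0.224, 0.975, -0.001], [0.975, -0.224, 0.0], [-0.0, -0.001, -1.0]]
force: [-0.1, 0.3, 0.1]
opening: 1.002
grasp_force: 0.0
```

Call:
jog_arm([
  [0.1,0,-3],
  [0.1,0,-6],
  [0.1,0,-8.5],
  [0.1,0,-9.3],
  [0.1,0,-9.3],
  [0.1,0,-9.3],
], turn=[0,0,0,0,0,0], grip=[0,0,0,0,0,0])

```text
time_s: 2.33
position: [0.5909, 0.2377, 0.1309]
tcp_rot: [[0.226, 0.974, 0.002], [0.974, -0.226, 0.001], [0.001, 0.002, -1.0]]
force: [0.5, 0.4, 0.0]
opening: 0.998
grasp_force: 0.0
```

```bash
python3 - <<'E'
from rig import *
import cv2
a=capture("scene")["color"]; cv2.imwrite("pics/s1.png",cv2.resize(a[90:310,220:500],None,fx=2.5,fy=2.5,interpolation=cv2.INTER_CUBIC))
E
```

```text
(no output)
```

View pics/s1.png

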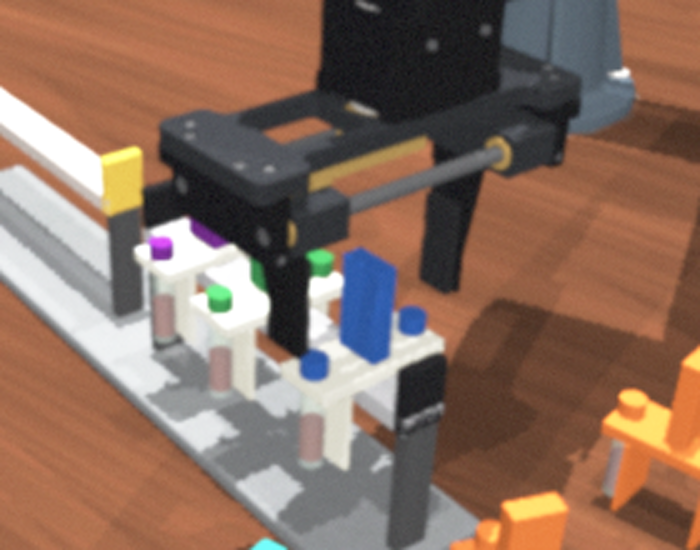

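The fingers straddle the blue tab and line up with it: the left fingertip is at (290,345) in the crop, just outside the cap at (315,360). Next I close the gripper.

Call:
jog_arm([
  [-0.1,0,-0.3],
  [-0.1,0,-0.3],
  [-0.1,0,-0.3],
  [-0.1,0,-0.3],
  [-0.1,0,-0.3],
  [-0.1,0,-0.3],
  [-0.1,0,-0.3],
  [-0.1,0,-0.3],
], turn=[0,0,0,0,0,0,0,0], grip=[0,0.5,1,1,1,1,1,1])

```text
time_s: 3.38
position: [0.5891, 0.2371, 0.1265]
tcp_rot: [[0.227, 0.974, -0.0], [0.974, -0.227, 0.0], [0.0, -0.0, -1.0]]
force: [-0.4, -0.0, -0.4]
opening: 0.289
grasp_force: 0.0
```

Call:
jog_arm([
  [0,0,0],
  [0,0,0],
  [0,0,0],
  [0,0,0],
  [0,0,0],
], turn=[0,0,0,0,0], grip=[1,1,1,1,1])

```text
time_s: 4.0
position: [0.5891, 0.2371, 0.1265]
tcp_rot: [[0.227, 0.974, -0.0], [0.974, -0.227, 0.0], [0.0, -0.0, -1.0]]
force: [0.5, -0.3, 0.3]
opening: 0.138
grasp_force: 30.0
```

Call:
jog_arm([
  [0,0,2],
  [0,0,5],
  [0,0,9],
  [0,0,14],
  [0,0,14],
  [0,0,14],
], turn=[0,0,0,0,0,0], grip=[1,1,1,1,1,1])

```text
time_s: 4.75
position: [0.5883, 0.2369, 0.2659]
tcp_rot: [[0.227, 0.974, -0.001], [0.974, -0.227, -0.0], [-0.001, -0.001, -1.0]]
force: [-0.6, 0.3, -0.8]
opening: 0.135
grasp_force: 30.0
```

Call:
jog_arm([
  [-0.5,-2,0],
  [-1.5,-6,0],
  [-2.8,-11,0],
  [-4,-16,0],
  [-5.3,-21,0],
  [-6.5,-26,0],
  [-7.8,-31,0],
  [-8.4,-33.4,0],
  [-8.4,-33.4,0],
  [-8.4,-33.4,-5],
  [-8.4,-33.4,-8],
  [-8.4,-33.4,-8],
], turn=[0,0,0,0,0,0,-1,-1,-1,-1,-1,-1], grip=[1,1,1,1,1,1,1,1,1,1,1,1])

```text
time_s: 6.25
position: [0.5025, -0.0953, 0.1839]
tcp_rot: [[0.243, 0.97, -0.007], [0.97, -0.243, 0.003], [0.001, -0.008, -1.0]]
force: [-0.5, -0.4, -0.4]
opening: 0.135
grasp_force: 30.0
```

```bash
python3 - <<'E'
from rig import *
import cv2
s=read_state();print(s["position"],s["tcp_rot"][:,1],s["opening"],s["grasp_force"])
for n,(a,b,c,d) in {"scene":(60,290,150,390),"top":(200,400,340,640)}.items():
    cv2.imwrite(f"pics/{n}2.png",cv2.resize(capture(n)["color"][a:b,c:d],None,fx=2.5,fy=2.5,interpolation=cv2.INTER_CUBIC))
E
```

```text
[ 0.50254191 -0.09529298  0.18392278] [ 0.96998352 -0.24304126 -0.0079319 ] 0.13522829990469332 29.999612560495734
```

View pics/scene2.png

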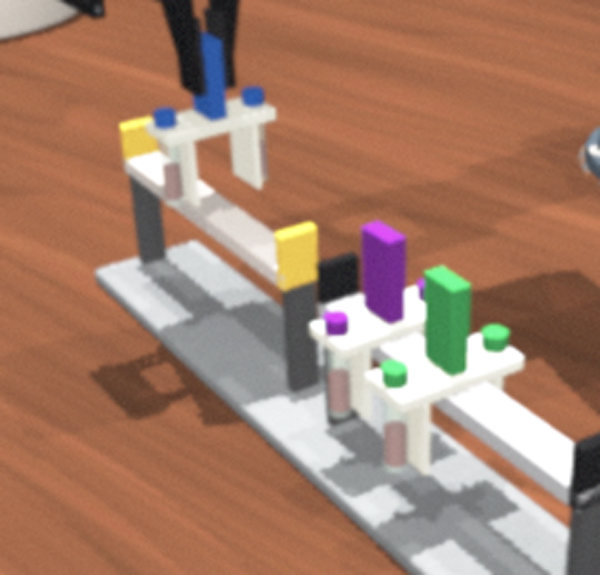

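View pics/top2.png

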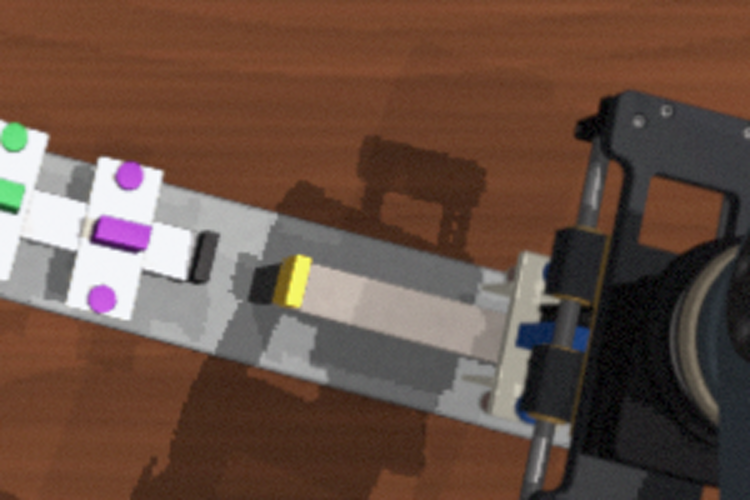

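The carrier hangs upright and square over the white rail, clear of the stops. The purple and green carriers haven't moved. I lower it in two stages.

Call:
jog_arm([
  [0,0,0],
  [0,0,0],
  [0,0,-1],
  [0,0,-2],
  [0,0,-2],
  [0,0,-2],
], turn=[0,0,0,0,0,0], grip=[1,1,1,1,1,1])

```text
time_s: 7.1
position: [0.5051, -0.0969, 0.1663]
tcp_rot: [[0.244, 0.97, -0.0], [0.97, -0.244, 0.0], [0.0, -0.001, -1.0]]
force: [-0.4, -0.1, -0.2]
opening: 0.136
grasp_force: 30.0
```

Call:
jog_arm([
  [0,0,-1],
  [0,0,-2],
  [0,0,-3],
  [0,0,-3.4],
  [0,0,-3.7],
  [0,0,-3.8],
  [0,0,-3.8],
  [0,0,-3.8],
], turn=[0,0,0,0,0,0,0,0], grip=[1,1,1,1,1,1,1,1])

```text
time_s: 8.1
position: [0.5053, -0.097, 0.1288]
tcp_rot: [[0.244, 0.97, 0.001], [0.97, -0.244, -0.0], [-0.0, 0.001, -1.0]]
force: [-0.1, -0.4, -0.7]
opening: 0.135
grasp_force: 30.0
```

Call:
jog_arm([
  [0,0,-0.1],
  [0,0,-0.2],
  [0,0,-0.2],
  [0,0,-0.2],
], turn=[0,0,0,0], grip=[1,1,1,1])

```text
time_s: 8.6
position: [0.5051, -0.0969, 0.1265]
tcp_rot: [[0.244, 0.97, -0.0], [0.97, -0.244, 0.0], [0.0, -0.0, -1.0]]
force: [-0.9, -0.1, -1.2]
opening: 0.138
grasp_force: 30.0
```

Call:
jog_arm([
  [0,0,-0.1],
  [0,0,-0.1],
  [0,0,-0.1],
], turn=[0,0,0], grip=[1,1,1])

```text
time_s: 8.98
position: [0.5051, -0.0969, 0.1265]
tcp_rot: [[0.243, 0.97, 0.0], [0.97, -0.243, -0.0], [-0.0, 0.0, -1.0]]
force: [-1.8, 0.4, 7.0]
opening: 0.138
grasp_force: 30.0
```

Contact: 7 N upward, and z is back at its original seat value. I release gradually, then rise straight up.

Call:
jog_arm([
  [0,0,0.1],
  [0,0,0.1],
  [0,0,0.1],
  [0,0,0.1],
  [0,0,0.1],
  [0,0,0.1],
  [0,0,0.1],
], turn=[0,0,0,0,0,0,0], grip=[1,0.7,0.5,0.3,0.3,0.3,0.3])

```text
time_s: 9.85
position: [0.5051, -0.0969, 0.1265]
tcp_rot: [[0.244, 0.97, -0.0], [0.97, -0.244, 0.0], [0.0, -0.0, -1.0]]
force: [0.4, 0.4, 0.8]
opening: 0.674
grasp_force: 0.0
```

Call:
jog_arm([
  [0,0,1],
  [0,0,4],
  [0,0,8],
  [0,0,14],
  [0,0,18],
  [-6,0,18],
  [-10,0,18],
  [-10,0,18],
  [-10,0,18],
], turn=[0,0,0,0,0,0,0,0,0], grip=[0.3,0.3,0.3,0.3,0.3,0.3,0.3,0.3,0.3])

```text
time_s: 10.98
position: [0.406, -0.0973, 0.3074]
tcp_rot: [[0.244, 0.97, 0.002], [0.97, -0.244, -0.001], [-0.0, 0.003, -1.0]]
force: [0.0, 0.2, -0.2]
opening: 0.697
grasp_force: 0.0
```

```bash
python3 - <<'E'
from rig import *
import cv2
s=read_state();print(s["position"],s["opening"],s["force"],s["time_s"])
cv2.imwrite("pics/scene3.png",cv2.resize(capture("scene")["color"][60:330,150:450],None,fx=2.2,fy=2.2,interpolation=cv2.INTER_CUBIC))
E
```

```text
[ 0.40599434 -0.0973317   0.30739268] 0.6968598298287597 [ 0.01980049  0.22665108 -0.19826787] 10.975
```

View pics/scene3.png

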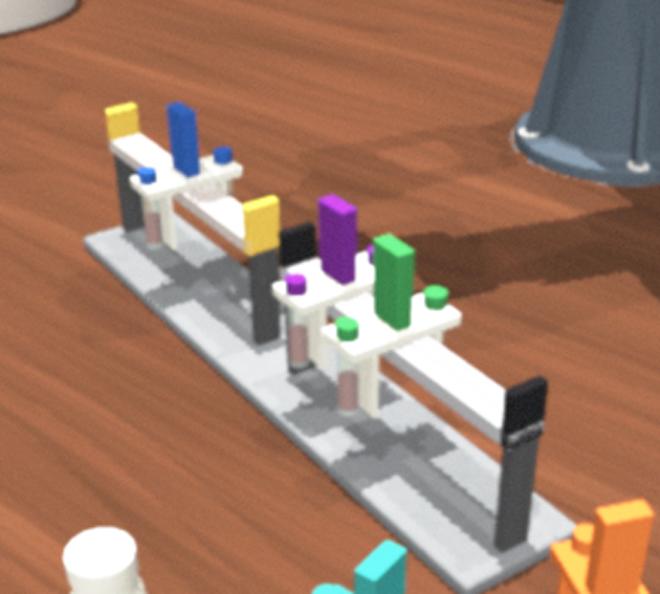

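The blue carrier sits upright and square on the white rail, with its tab at (183,140) between the yellow stops at (122,120) and (262,225). The purple and green carriers are undisturbed.

```bash
python3 -c "
from rig import *
print(hand_in())"
```

```text
the job is handed in; nothing more can be done
None
```

The blue carrier is hanging upright and square on the white rail between the yellow stops, released after it was set down; purple and green look unmoved, and I handed the job in at about 11 s (no verdict was returned).

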